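# Gate in a dye sample dish and tap it onto the reading mark

## Task

Slide the closed wine-red sample dish along its track, through the orange swing gate and far enough past the mark that both leaves fall shut behind it; then tap it gently, from the far side or the gate side as needed, until it is centred on the red cross within 3 mm, and leave the gate shut. Keep the dish flat on the track, touch it lightly (well under 10 N), and leave the jars, beaker, spatula, vial and white puck where they stand.

Things in the scene. Friction and masses are not known exactly. Their poses are not given: they have to be found in the camera images.
- dish_center (a point): centre (half-way up) of the closed sample dish: wine-red, round, white lid edge, white dot at the lid's middle; 100 mm across, 28 mm high, thick glass, 0.41 to 0.77 kg, too wide to grip. Loose on the track's smooth floor; 0.7 to 2.5 N slides it, which can be felt; struck faster than about 80 mm/s it coasts on by a millimetre or more and the blow can pass 10 N.
- mark (a point): where the red cross lines meet on the track's white floor, at floor level (10 mm above the bench). y axis: along the track in the direction of entry, from gate to end lip; x across it; z up. Red ticks on both rails and beside them show the cross line while the dish covers it. On its far side the track runs on 112 mm to the end lip.
- stage: fixed grey base plate 190 x 360 x 10 mm with the track; axes as the mark's, origin at bench level under the track's middle line, 53 mm before the mark. Track: channel 103 mm wide between rails 6 mm high; end lip 5 mm high, 165 mm past the origin (dish against it: centre 62 mm past the mark). A 36 mm high reader box joins the side away from the robot.
- gate (a point): middle of the shut gate at the track's floor, 68 mm before the mark; axes as the mark's. The dish starts on the entry side of it. Gate leaves can only swing shut past the dish once its centre is 90 mm past the gate (22 mm beyond the mark). Dish on the mark and leaves shut: 18 mm lie between gate and dish.
- leaf_far (a joint): orange gate leaf on the side away from the robot: 0 shut, grows as it swings inward (towards the mark only), up to 1.5 rad. Each leaf: 52 mm long, 3 mm thick, 9 to 45 mm above the track floor, on a steel pin 52 mm high, 61 mm from the track's middle; shut, their tips are 10 mm apart. A weak spring (under 0.5 N at the tip) shuts it.
- leaf_near (a joint): the other orange gate leaf, on the robot's side, the same. Past shut leaves the dish on the mark can still be nudged inward by pushing in between them from outside; opened less than about 0.35 rad they fall shut again.
- ref_puck: white ceramic reference puck, 32 mm across, 14 mm high, standing on the base plate beside the track on the side away from the robot; origin centre of its underside; leave alone
- vial: small amber capped vial, 24 mm across, 40 mm high, standing on the base plate beside the track on the side away from the robot; origin centre of its underside; leave alone
- jar_wine: stoppered jar of wine-red dye, 64 mm across, 91 mm high, on the bench clear of the stage (the three jars swap places); origin centre of underside; leave alone
- jar_amber: jar of amber dye with yellow stopper, 64 mm across, 91 mm high, on the bench clear of the stage (the three jars swap places); origin centre of underside; leave alone
- jar_ink: stoppered jar of near-black dye, 64 mm across, 91 mm high, on the bench clear of the stage (the three jars swap places); origin centre of underside; leave alone
- beaker: empty glass beaker, 72 mm across, 90 mm high, on the bench to the left; origin centre of underside; leave alone
- spatula: steel lab spatula 180 mm long, 6 mm thick, lying on the bench beyond the stage; origin at its middle; leave alone
There are look-alikes about, which are no part of the job. Of the things that look like the part that bears dish_center, the largest one is meant.

How it is judged:
By the outcome, as a careful person would: the job done as asked, in the order asked, and still so for the second after the job is handed in, with the robot touching nothing.
It also fails if it takes over 64 s, if anything falls off the work surface, if the arm or the gripper's body presses on something with over 40 N, if the wrist force passes 120 N, or if a joint passes its speed limit or range.

## Robot

A 6-joint arm with a two-finger parallel gripper is mounted at the origin on the work surface. World frame = base frame: x ahead of the robot, y to its left, z up, the work surface at z = 0. Lengths are in mm, angles in degrees, forces in N, time in s.
With the tool pointing down it reaches from about 300 to 850 mm from the base axis. Payload 4.2 kg.
Tool frame: the origin (TCP) lies at the very end of the fingers, on their centre line; the grasp point (between the pads) lies 19 mm behind it (env.grasp_offset is the distance from the TCP to the grasp point, in mm); z points along the fingers, y is the line along which they close (so a half turn about z gives the same grasp; the last joint's range is limited). The gripper opens to 91 mm and grips with 3 to 60 N. Pads are 32 mm wide; open, the fingers measure 118 mm over their backs; the gripper's body (76 mm by 178 mm) begins 60 mm behind the grasp point.
Start: joints at [-77.578, 18.312, 89.639, -0, 72.044, -1.146], TCP at [134.893, -558.97, 213.976] pointing down, gripper open.
Joint ranges: [-177.97, 177.97], [-48.28, 115.42], [12.27, 149.76], [-77.06, 257.06], [2.81, 150.46], [-146.56, 146.56]. Speed limits (degrees/s): [147.25, 147.25, 180, 180, 180, 180].

## Interface

Orientations are given as [roll, pitch, yaw] about the fixed x, y, z axes, in that order (R = Rz(yaw) Ry(pitch) Rx(roll)).
In Python, from workcell import env gives the robot as it stands. The module is installed in compiled form; this text tells all that it offers.
- The arm moves only by the tool send_rows, never from a script. Its argument "motion" is a list of rows, each an object of numbers: "tx", "ty", "tz": the shift along the tool's x, y, z in units of 500 mm (1.0 is 500 mm); "rx", "ry", "rz": the turn, a rotation vector about the tool's x, y, z in units of 30 degrees (1.0 is 30 degrees); "gripper": the closure, from -1 (fully open) to 1 (shut). In form: [{"tx": .., "ty": .., "tz": .., "rx": .., "ry": .., "rz": .., "gripper": ..}, ...]. A call has 1 to 12 rows; each row shifts and turns the commanded pose from where the row before left it, along the tool's axes as they then stand; what a row does not reach is not made up. A row lasts 1/8 s, in which the tool goes at most 62.5 mm and 10.7 degrees, less where a joint would pass 70% of its speed; a pose out of reach is approached as far as the arm can. A call with a number of a shift or a turn outside -1 to 1 is refused whole. A call with a gripper value outside its range is refused whole. The fingers move at their own pace and stop on an object; "grip_force" is the grip in N (left out, the last holds). Time passes only in rows, so rows that do not move let the fingers close. It gives the time, the measured TCP pose, the force, the opening and the grip force at its end, in the units of the state.
- env.state(): the state, without advancing time (a new reading comes with each control period).
- env.grab_frame(name): name is "scene" or "top"; returns a dict with "frame" (480x640x3 uint8, red, green, blue), "vertical_fov" (degrees; the focal length in pixels is half the picture's height over the tangent of half this angle, whatever the lens; pixels are square), "cx", "cy" (the principal point, pixels), "k1" (the pictures are not rectified: a ray, as slopes to the right and down, at radius r is drawn at 1 + k1 r^2 times it, then the intrinsics apply), "rvec" (rotation vector, rad) and "tvec" (3), from world to camera coordinates, as OpenCV has them. Camera axes: x right, y down, z forward; pixel columns grow to the right and rows downward; lengths in mm; the calibration is good to about 2 mm. A picture is of the moment at which its call begins. There is no depth.
- env.job_done(): hands the job in; it is judged then, once.
The state is a dict: "time_s": time; "qpos": joint angles; "qvel": joint speeds; "effort": joint torques, N m; "ee_pos": TCP position; "ee_rot": TCP orientation; "force": force on the tool from outside, world axes, zero at the start; "torque": the same for the moment, N m; "gripper_width": finger opening in mm; "gripper_force": force on a finger pad.
Only numpy, scipy, OpenCV 4.12 (cv2) and the standard library are available. Lean on these libraries where they do the work, as an engineer would, in place of code of your own. Each camera call takes 0.05 s, during which the arm holds its last target. There are 200 camera calls.

## Working session

There is one attempt and no reset: what is moved stays moved. The work goes in short steps, Python scripts to look and compute and a tool call to move; the robot and the scene stay as the last step left them, time stands still between calls to the robot, and variables do not carry over. Pictures are saved under pics/ and viewed, at most 10 in all, crops included, and the job is handed in when it is done.

Besides the shell and the picture viewer there is one more tool, called after "Call:" by a JSON object that holds its "name" and its "arguments", one argument or row to a line. send_rows: Moves the arm, as the interface text tells. Shifts and turns lie within -1 to 1; 1 stands for 500 mm of shift or 30 degrees of turn. Its arguments: {"type":"object","properties":{"motion":{"type":"array"},"grip_force":{"type":"number"}},"required":["motion"]}

```bash
mkdir -p pics
cat > h.py <<'E'
import numpy as np, cv2
from workcell import env
def grab(n):
    g=env.grab_frame(n); return g
def K(g):
    f=240/np.tan(np.radians(g['vertical_fov'])/2); return f
def ray(g,u,v):
    f=K(g); d=np.array([(u-g['cx'])/f,(v-g['cy'])/f]); p=d.copy()
    for _ in range(30): p=d/(1+g['k1']*(p@p))
    R=cv2.Rodrigues(np.array(g['rvec'],float))[0]; t=np.array(g['tvec'],float).ravel()
    return -R.T@t, R.T@np.array([p[0],p[1],1])
def at(g,u,v,z):
    o,d=ray(g,u,v); return o+d*(z-o[2])/d[2]
def proj(g,P):
    R=cv2.Rodrigues(np.array(g['rvec'],float))[0]; c=R@np.array(P,float)+np.array(g['tvec'],float).ravel()
    p=c[:2]/c[2]; p=p*(1+g['k1']*(p@p)); return p*K(g)+[g['cx'],g['cy']]
def save(g,name,crop=None,s=1):
    im=g['frame'][:,:,::-1]
    if crop: x0,y0,x1,y1=crop; im=im[y0:y1,x0:x1]
    cv2.imwrite('pics/'+name,cv2.resize(im,None,fx=s,fy=s,interpolation=cv2.INTER_CUBIC))
E
python3 - <<'E'
from h import *
for n in('top','scene'):
    g=grab(n); save(g,n+'0.png'); print(n,K(g),ray(g,320,240)[0])
print(env.state())
E
```

```text
top 512.6685424911188 [ 418.83493339    1.59333516 1221.45997822]
scene 539.851848306278 [1261.30289653  141.91468393 1108.07606042]
{'time_s': 0.1, 'qpos': array([-7.75773760e+01,  1.83466872e+01,  8.96980105e+01, -2.25767836e-03,
        7.20422896e+01, -1.14688162e+00]), 'qvel': array([ 0.04759081, -0.08363265, -0.1991111 , -0.09571244,  0.04085164,
        0.03558661]), 'effort': array([-1.85481695e-04, -4.13332736e+01, -2.32509005e+01,  7.28275348e-02,
        4.21406084e-02, -5.75559807e-05]), 'ee_pos': array([ 134.79532846, -558.53228758,  213.22680499]), 'ee_rot': array([-1.79912987e+02,  4.05109307e-04,  1.35702036e+01]), 'force': array([ 0.67184281, -0.1763051 , -0.24767471]), 'torque': array([-0.0106867 ,  0.00062488, -0.0631072 ]), 'gripper_force': 0.0, 'gripper_width': 91.41929140497956}
```

View pics/top0.png

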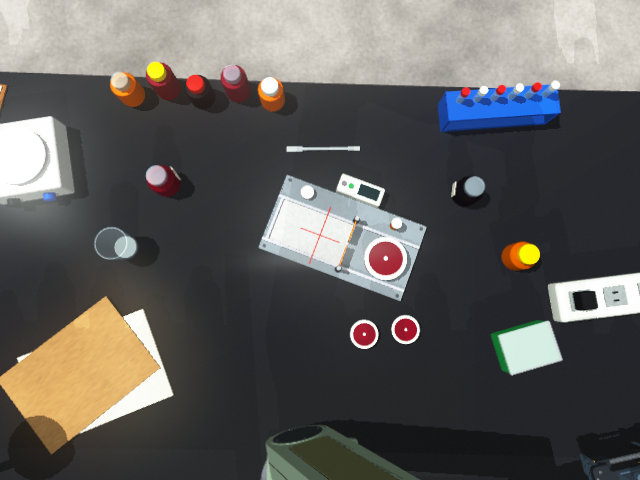

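View pics/scene0.png

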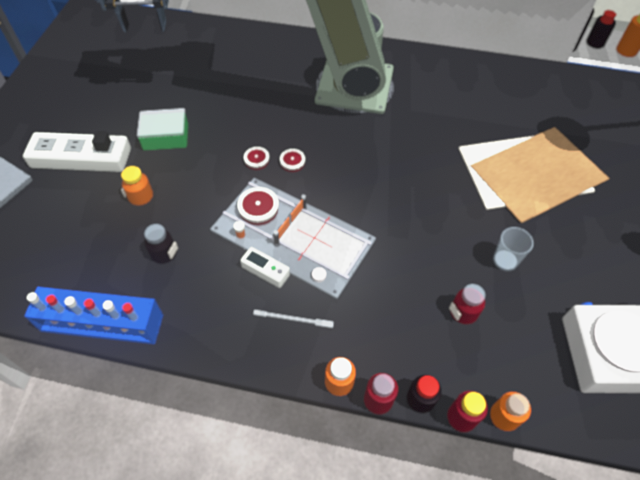

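In the top picture three things look like the dish: (386,258), (364,334) and (405,329). The last two are small and lie on the bench. The one on the track at (386,258) is the largest, so it is the dish. The red cross is near (320,235) and the gate near (347,243). I'll check this in a close crop.

Run:
```python
from h import *
g=grab('top'); save(g,'crop1.png',(250,165,440,307),4)
```

```text
(no output)
```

View pics/crop1.png

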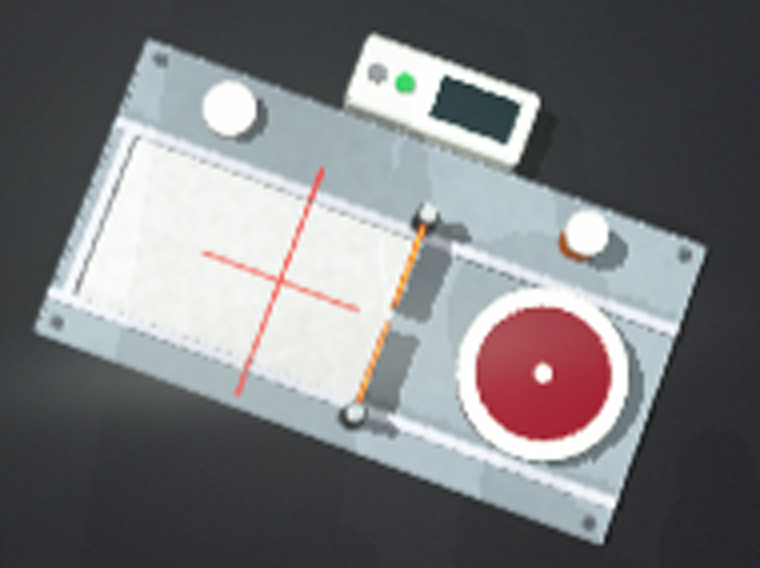

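Run:
```python
from h import *
g=grab('top')
c=lambda x,y,z:at(g,(x+.5)/4-.5+250,(y+.5)/4-.5+165,z)
C=[c(*p,10) for p in((148,40),(706,245),(605,543),(35,332))]
for a in C:print('corner',a)
m=c(282,280,10);d=c(543,373,38);p1=c(428,213,62);p2=c(354,412,62)
print('mark',m,'dish',d,'pins',p1,p2,np.linalg.norm(p1-p2))
print([np.linalg.norm(C[i]-C[i-1]) for i in range(4)])
ax=(C[0]+C[3]-C[1]-C[2])[:2];ax/=np.linalg.norm(ax);ax2=(p1-p2)[:2];ax2=np.array([-ax2[1],ax2[0]])/np.linalg.norm(ax2)
print('axis',ax,ax2,np.degrees(np.arctan2(ax[1],ax[0])),np.degrees(np.arctan2(ax2[1],ax2[0])))
o=sum(C)/4;print('centre',o,'origin',m[:2]-53*ax)
n=np.array([ax[1],-ax[0]])
for q,k in((m,'mark'),(d,'dish'),((p1+p2)/2,'gate')): r=(q[:2]-o[:2]);print(k,'along,across from plate centre',r@ax,r@n)
```

```text
corner [709.49515745  78.93983137  10.        ]
corner [ 593.42286093 -258.16359558   10.        ]
corner [ 415.04427321 -198.66032599   10.        ]
corner [531.44275273 140.22146188  10.        ]
mark [566.05458635  -5.11411702  10.        ] dish [ 512.11830362 -157.4874088    38.        ] pins [600.42700733 -87.45102135  62.        ] [485.54030929 -47.33132914  62.        ] 121.69035741687347
[np.float64(188.30320513281424), np.float64(356.52699544114813), np.float64(188.04137749079536), np.float64(358.3147669093805)]
axis [0.32520595 0.94564322] [0.3296867 0.9440904] 71.02194728397436 70.75023950665515
centre [562.35126108 -59.41565708  10.        ] origin [548.81867113 -55.23320746]
mark along,across from plate centre 52.55422637399617 -14.157159370358
dish along,across from plate centre -109.07694320249477 -15.60893850249056
gate along,across from plate centre -13.840454256240362 -15.721156229602864
```

The crop shows the closed dish with its centre dot at crop (543,373), the cross at (282,280), and the shut gate between pins at (428,213) and (354,412). The measured pin spacing of 122 mm and plate of about 190x358 mm agree with the given sizes. First I turn the tool so that its y axis lies along the track, then close the fingers.

Call:
{"name": "send_rows", "arguments": {
  "motion": [
    {"rz": 0.272,"gripper": 1},
    {"rz": 0.272,"gripper": 1},
    {"rz": 0.272,"gripper": 1},
    {"rz": 0.272,"gripper": 1},
    {"tx": 0.05,"ty": -0.09,"gripper": 1},
    {"tx": 0.05,"ty": -0.09,"gripper": 1},
    {"tx": 0.05,"ty": -0.09,"gripper": 1},
    {"tx": 0.05,"ty": -0.09,"gripper": 1},
    {"tx": 0.05,"ty": -0.09,"gripper": 1},
    {"tx": 0.05,"ty": -0.09,"gripper": 1},
    {"tx": 0.05,"ty": -0.09,"gripper": 1},
    {"tx": 0.05,"ty": -0.09,"gripper": 1}
  ],
  "grip_force": 20
}}

```text
invalid input at $.motion[0]: expected keys tx, ty, tz, rx, ry, rz, gripper
```

```bash
cat >> h.py <<'E'
M=np.array([566.05,-5.11]);TH=np.radians(70.95);A=np.array([np.cos(TH),np.sin(TH)]);N=np.array([A[1],-A[0]])
def st():
    s=env.state();d=s['ee_pos'][:2]-M
    print('t %.2f  s %.1f u %.1f z %.1f'%(s['time_s'],d@A,d@N,s['ee_pos'][2]),'rot',np.round(s['ee_rot'],2),'F s %.2f u %.2f z %.2f'%(s['force'][:2]@A,s['force'][:2]@N,s['force'][2]),'w %.1f'%s['gripper_width'],'q6 %.0f'%s['qpos'][5])
E
python3 -c "from h import *; st()"
```

```text
t 0.20  s -664.0 u -226.9 z 213.4 rot [-179.94   -0.     13.57] F s -0.46 u -0.08 z 0.25 w 91.1 q6 -1
```

Call:
{"name": "send_rows", "arguments": {
  "motion": [
    {"tx": 0,"ty": 0,"tz": 0,"rx": 0,"ry": 0,"rz": 0.272,"gripper": 1},
    {"tx": 0,"ty": 0,"tz": 0,"rx": 0,"ry": 0,"rz": 0.272,"gripper": 1},
    {"tx": 0,"ty": 0,"tz": 0,"rx": 0,"ry": 0,"rz": 0.272,"gripper": 1},
    {"tx": 0,"ty": 0,"tz": 0,"rx": 0,"ry": 0,"rz": 0.272,"gripper": 1},
    {"tx": 0.056,"ty": -0.104,"tz": 0,"rx": 0,"ry": 0,"rz": 0,"gripper": 1},
    {"tx": 0.056,"ty": -0.104,"tz": 0,"rx": 0,"ry": 0,"rz": 0,"gripper": 1},
    {"tx": 0.056,"ty": -0.104,"tz": 0,"rx": 0,"ry": 0,"rz": 0,"gripper": 1},
    {"tx": 0.056,"ty": -0.104,"tz": 0,"rx": 0,"ry": 0,"rz": 0,"gripper": 1},
    {"tx": 0.056,"ty": -0.104,"tz": 0,"rx": 0,"ry": 0,"rz": 0,"gripper": 1},
    {"tx": 0.056,"ty": -0.104,"tz": 0,"rx": 0,"ry": 0,"rz": 0,"gripper": 1},
    {"tx": 0.056,"ty": -0.104,"tz": 0,"rx": 0,"ry": 0,"rz": 0,"gripper": 1},
    {"tx": 0.056,"ty": -0.104,"tz": 0,"rx": 0,"ry": 0,"rz": 0,"gripper": 1}
  ],
  "grip_force": 20
}}

```text
time_s: 1.7
ee_pos: [483.7, -237.5, 214.0]
ee_rot: [180.0, -0.0, -19.1]
force: [-0.3, -1.0, -0.3]
gripper_width: 0.4
gripper_force: 0.0
```

```bash
python3 -c "from h import *; st()"
```

```text
t 1.70  s -246.5 u -2.0 z 214.0 rot [ 1.7998e+02 -2.0000e-02 -1.9070e+01] F s -1.00 u 0.01 z -0.31 w 0.4 q6 82
```

Call:
{"name": "send_rows", "arguments": {
  "motion": [
    {"tx": 0.003,"ty": 0,"tz": 0.08,"rx": 0,"ry": 0,"rz": 0,"gripper": 1},
    {"tx": 0,"ty": 0,"tz": 0.11,"rx": 0,"ry": 0,"rz": 0,"gripper": 1},
    {"tx": 0,"ty": 0,"tz": 0.1,"rx": 0,"ry": 0,"rz": 0,"gripper": 1},
    {"tx": 0,"ty": 0,"tz": 0.06,"rx": 0,"ry": 0,"rz": 0,"gripper": 1},
    {"tx": 0,"ty": 0,"tz": 0.032,"rx": 0,"ry": 0,"rz": 0,"gripper": 1},
    {"tx": 0,"ty": 0,"tz": 0,"rx": 0,"ry": 0,"rz": 0,"gripper": 1},
    {"tx": 0,"ty": -0.01,"tz": 0,"rx": 0,"ry": 0,"rz": 0,"gripper": 1},
    {"tx": 0,"ty": -0.01,"tz": 0,"rx": 0,"ry": 0,"rz": 0,"gripper": 1}
  ]
}}

```text
time_s: 2.7
ee_pos: [488.2, -230.2, 24.3]
ee_rot: [180.0, -0.2, -19.1]
force: [-0.1, -1.2, 0.2]
gripper_width: 0.1
gripper_force: 0.0
```

```bash
python3 -c "from h import *; st()"
```

```text
t 2.70  s -238.1 u -0.1 z 24.3 rot [ 1.7998e+02 -1.6000e-01 -1.9080e+01] F s -1.18 u 0.34 z 0.22 w 0.1 q6 83
```

Call:
{"name": "send_rows", "arguments": {
  "motion": [
    {"tx": 0,"ty": -0.006,"tz": 0.004,"rx": 0,"ry": 0,"rz": 0,"gripper": 1},
    {"tx": 0,"ty": -0.006,"tz": 0,"rx": 0,"ry": 0,"rz": 0,"gripper": 1},
    {"tx": 0,"ty": -0.006,"tz": 0,"rx": 0,"ry": 0,"rz": 0,"gripper": 1},
    {"tx": 0,"ty": -0.006,"tz": 0,"rx": 0,"ry": 0,"rz": 0,"gripper": 1},
    {"tx": 0,"ty": -0.006,"tz": 0,"rx": 0,"ry": 0,"rz": 0,"gripper": 1},
    {"tx": 0,"ty": -0.006,"tz": 0,"rx": 0,"ry": 0,"rz": 0,"gripper": 1}
  ]
}}

```text
time_s: 3.45
ee_pos: [493.1, -213.1, 20.9]
ee_rot: [180.0, -0.0, -19.1]
force: [-0.9, -2.6, -0.1]
gripper_width: 0.4
gripper_force: 0.9
```

```bash
python3 -c "from h import *; st()"
```

```text
t 3.45  s -220.4 u -1.1 z 20.9 rot [179.97  -0.   -19.06] F s -2.76 u -0.05 z -0.11 w 0.4 q6 85
```

Call:
{"name": "send_rows", "arguments": {
  "motion": [
    {"tx": 0.001,"ty": -0.009,"tz": 0,"rx": 0,"ry": 0,"rz": 0,"gripper": 1},
    {"tx": 0.001,"ty": -0.011,"tz": 0,"rx": 0,"ry": 0,"rz": 0,"gripper": 1},
    {"tx": 0,"ty": -0.011,"tz": 0,"rx": 0,"ry": 0,"rz": 0,"gripper": 1},
    {"tx": 0,"ty": -0.011,"tz": 0,"rx": 0,"ry": 0,"rz": 0,"gripper": 1},
    {"tx": 0,"ty": -0.011,"tz": 0,"rx": 0,"ry": 0,"rz": 0,"gripper": 1},
    {"tx": 0,"ty": -0.011,"tz": 0,"rx": 0,"ry": 0,"rz": 0,"gripper": 1},
    {"tx": 0,"ty": -0.011,"tz": 0,"rx": 0,"ry": 0,"rz": 0,"gripper": 1},
    {"tx": 0,"ty": -0.011,"tz": 0,"rx": 0,"ry": 0,"rz": 0,"gripper": 1},
    {"tx": 0,"ty": -0.011,"tz": 0,"rx": 0,"ry": 0,"rz": 0,"gripper": 1},
    {"tx": 0,"ty": -0.011,"tz": 0,"rx": 0,"ry": 0,"rz": 0,"gripper": 1},
    {"tx": 0,"ty": -0.011,"tz": 0,"rx": 0,"ry": 0,"rz": 0,"gripper": 1},
    {"tx": 0,"ty": -0.011,"tz": 0,"rx": 0,"ry": 0,"rz": 0,"gripper": 1}
  ]
}}

```text
time_s: 4.95
ee_pos: [515.4, -151.6, 20.9]
ee_rot: [180.0, -0.0, -19.1]
force: [-0.5, -1.3, -1.0]
gripper_width: -0.0
gripper_force: 1.0
```

```bash
python3 -c "from h import *; st()"
```

```text
t 4.95  s -155.0 u -0.1 z 20.9 rot [179.99  -0.   -19.07] F s -1.36 u -0.09 z -1.00 w -0.0 q6 91
```

Call:
{"name": "send_rows", "arguments": {
  "motion": [
    {"tx": 0,"ty": -0.009,"tz": 0,"rx": 0,"ry": 0,"rz": 0,"gripper": 1},
    {"tx": 0,"ty": -0.011,"tz": 0,"rx": 0,"ry": 0,"rz": 0,"gripper": 1},
    {"tx": 0,"ty": -0.011,"tz": 0,"rx": 0,"ry": 0,"rz": 0,"gripper": 1},
    {"tx": 0,"ty": -0.011,"tz": 0,"rx": 0,"ry": 0,"rz": 0,"gripper": 1},
    {"tx": 0,"ty": -0.011,"tz": 0,"rx": 0,"ry": 0,"rz": 0,"gripper": 1},
    {"tx": 0,"ty": -0.011,"tz": 0,"rx": 0,"ry": 0,"rz": 0,"gripper": 1},
    {"tx": 0,"ty": -0.011,"tz": 0,"rx": 0,"ry": 0,"rz": 0,"gripper": 1},
    {"tx": 0,"ty": -0.011,"tz": 0,"rx": 0,"ry": 0,"rz": 0,"gripper": 1},
    {"tx": 0,"ty": -0.011,"tz": 0,"rx": 0,"ry": 0,"rz": 0,"gripper": 1},
    {"tx": 0,"ty": -0.011,"tz": 0,"rx": 0,"ry": 0,"rz": 0,"gripper": 1},
    {"tx": 0,"ty": -0.011,"tz": 0,"rx": 0,"ry": 0,"rz": 0,"gripper": 1},
    {"tx": 0,"ty": -0.011,"tz": 0,"rx": 0,"ry": 0,"rz": 0,"gripper": 1}
  ]
}}

```text
time_s: 6.45
ee_pos: [536.7, -90.1, 20.9]
ee_rot: [180.0, -0.0, -19.1]
force: [0.2, -1.2, -0.5]
gripper_width: 0.2
gripper_force: 0.9
```

```bash
python3 -c "from h import *; st()"
```

```text
t 6.45  s -90.0 u -0.0 z 20.9 rot [180.    -0.   -19.07] F s -1.12 u 0.58 z -0.51 w 0.2 q6 98
```

Call:
{"name": "send_rows", "arguments": {
  "motion": [
    {"tx": 0,"ty": -0.009,"tz": 0,"rx": 0,"ry": 0,"rz": 0,"gripper": 1},
    {"tx": 0,"ty": -0.011,"tz": 0,"rx": 0,"ry": 0,"rz": 0,"gripper": 1},
    {"tx": 0,"ty": -0.011,"tz": 0,"rx": 0,"ry": 0,"rz": 0,"gripper": 1},
    {"tx": 0,"ty": -0.011,"tz": 0,"rx": 0,"ry": 0,"rz": 0,"gripper": 1},
    {"tx": 0,"ty": -0.011,"tz": 0,"rx": 0,"ry": 0,"rz": 0,"gripper": 1},
    {"tx": 0,"ty": -0.011,"tz": 0,"rx": 0,"ry": 0,"rz": 0,"gripper": 1},
    {"tx": 0,"ty": -0.011,"tz": 0,"rx": 0,"ry": 0,"rz": 0,"gripper": 1},
    {"tx": 0,"ty": -0.011,"tz": 0,"rx": 0,"ry": 0,"rz": 0,"gripper": 1},
    {"tx": 0,"ty": -0.011,"tz": 0,"rx": 0,"ry": 0,"rz": 0,"gripper": 1},
    {"tx": 0,"ty": -0.01,"tz": 0,"rx": 0,"ry": 0,"rz": 0,"gripper": 1},
    {"tx": 0,"ty": -0.006,"tz": 0,"rx": 0,"ry": 0,"rz": 0,"gripper": 1},
    {"tx": 0,"ty": -0.002,"tz": 0,"rx": 0,"ry": 0,"rz": 0,"gripper": 1}
  ]
}}

```text
time_s: 7.95
ee_pos: [555.3, -36.1, 20.9]
ee_rot: [180.0, -0.0, -19.1]
force: [0.0, -2.7, -0.1]
gripper_width: 0.1
gripper_force: 1.0
```

```bash
python3 -c "
from h import *; st()
g=grab('scene'); save(g,'scene1.png',(200,160,390,302),4)"
```

```text
t 7.95  s -32.7 u -0.0 z 20.9 rot [179.99  -0.   -19.06] F s -2.51 u 0.90 z -0.05 w 0.1 q6 104
```

View pics/scene1.png

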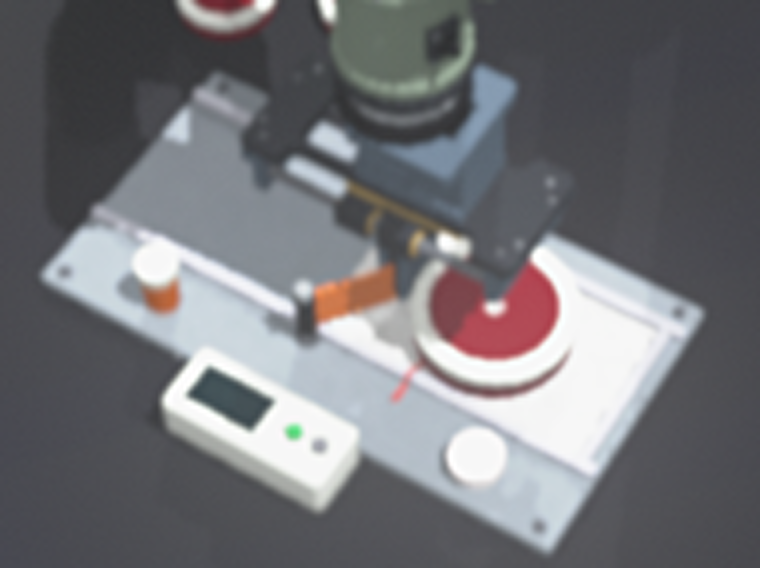

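The far leaf at (350,293) rests on the finger. The dish is well past the cross, with its dot at (494,307). I back off a hair and lift straight up.

Call:
{"name": "send_rows", "arguments": {
  "motion": [
    {"tx": 0,"ty": 0.002,"tz": 0,"rx": 0,"ry": 0,"rz": 0,"gripper": 1},
    {"tx": 0,"ty": 0,"tz": -0.03,"rx": 0,"ry": 0,"rz": 0,"gripper": 1},
    {"tx": 0,"ty": 0,"tz": -0.06,"rx": 0,"ry": 0,"rz": 0,"gripper": 1},
    {"tx": 0,"ty": 0,"tz": -0.08,"rx": 0,"ry": 0,"rz": 0,"gripper": 1},
    {"tx": 0,"ty": 0,"tz": -0.05,"rx": 0,"ry": 0,"rz": 0,"gripper": 1},
    {"tx": -0.1,"ty": 0,"tz": 0,"rx": 0,"ry": 0,"rz": 0,"gripper": 1},
    {"tx": -0.12,"ty": 0,"tz": 0,"rx": 0,"ry": 0,"rz": 0,"gripper": 1},
    {"tx": -0.12,"ty": 0,"tz": 0,"rx": 0,"ry": 0,"rz": 0,"gripper": 1},
    {"tx": 0,"ty": 0,"tz": 0,"rx": 0,"ry": 0,"rz": 0,"gripper": 1}
  ]
}}

```text
time_s: 9.12
ee_pos: [389.5, 19.1, 131.4]
ee_rot: [179.9, 0.2, -19.0]
force: [1.0, -0.3, 0.7]
gripper_width: 0.5
gripper_force: 0.0
```

```bash
python3 -c "
from h import *; st()
g=grab('top'); save(g,'top2.png',(250,165,440,307),4)"
```

```text
t 9.12  s -34.8 u -174.8 z 131.4 rot [ 1.7995e+02  1.6000e-01 -1.8980e+01] F s 0.04 u 0.99 z 0.74 w 0.5 q6 110
```

View pics/top2.png

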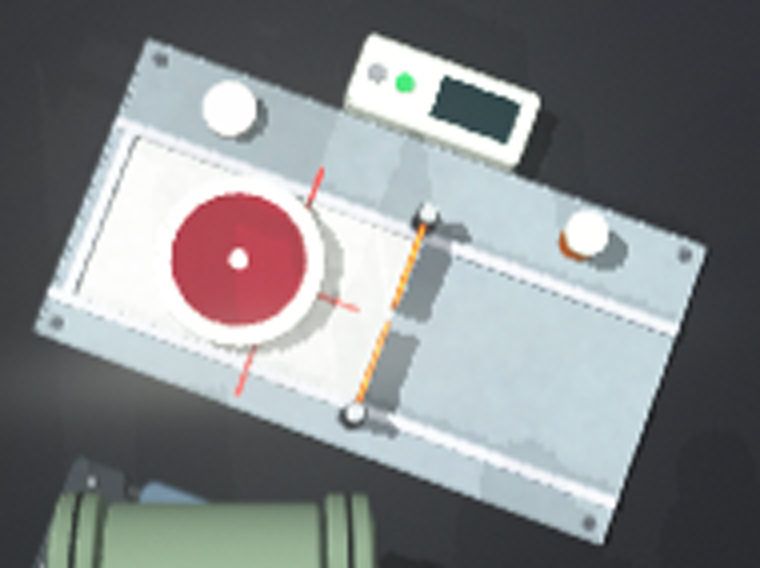

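The gate is shut (orange line from (424,225) to (360,402)), and the dish dot is at (238,259), beyond the cross. Now I measure the dish's offset.

```bash
cat >> h.py <<'E'
def dish(n='top'):
    g=grab(n); p=proj(g,[M[0],M[1],38]); im=g['frame'].astype(int)
    r=((im[:,:,0]-im[:,:,1]>60)&(im[:,:,0]-im[:,:,2]>40)&(im[:,:,1]<110)).astype(np.uint8)
    r=cv2.morphologyEx(r,cv2.MORPH_OPEN,np.ones((5,5)))
    k,l,stt,c=cv2.connectedComponentsWithStats(r)
    best=max((i for i in range(1,k) if np.hypot(*(c[i]-p))<50),key=lambda i:stt[i,4])
    cn=max(cv2.findContours((l==best).astype(np.uint8),0,1)[0],key=len)
    e=cv2.fitEllipse(cn); P=at(g,*e[0],38); d=P[:2]-M
    print(n,'dish px',np.round(e[0],2),'axes',np.round(e[1],1),'s %.2f u %.2f'%(d@A,d@N))
E
python3 - <<'E'
from h import *
g=grab('top');d=at(g,(238+.5)/4-.5+250,(259+.5)/4-.5+165,38)[:2]-M;print(d@A,d@N)
dish();dish('scene')
# mark by line fits to red cross pixels seen now
E
```

```text
27.300189665230267 -0.6805702868731727
top dish px [309.02 229.43] axes [31.6 32.3] s 27.48 u -0.88
scene dish px [323.24 236.22] axes [24.3 30.2] s 27.00 u 2.06
```

Call:
{"name": "send_rows", "arguments": {
  "motion": [
    {"tx": 0,"ty": -0.09,"tz": 0,"rx": 0,"ry": 0,"rz": 0,"gripper": 1},
    {"tx": 0.03,"ty": -0.1,"tz": 0,"rx": 0,"ry": 0,"rz": 0,"gripper": 1},
    {"tx": 0.09,"ty": -0.076,"tz": 0,"rx": 0,"ry": 0,"rz": 0,"gripper": 1},
    {"tx": 0.12,"ty": 0,"tz": 0,"rx": 0,"ry": 0,"rz": 0,"gripper": 1},
    {"tx": 0.1,"ty": 0,"tz": 0,"rx": 0,"ry": 0,"rz": 0,"gripper": 1},
    {"tx": 0.008,"ty": 0,"tz": 0.02,"rx": 0,"ry": 0,"rz": 0,"gripper": 1},
    {"tx": 0,"ty": 0,"tz": 0.05,"rx": 0,"ry": 0,"rz": 0,"gripper": 1},
    {"tx": 0,"ty": 0,"tz": 0.05,"rx": 0,"ry": 0,"rz": 0,"gripper": 1},
    {"tx": 0,"ty": 0,"tz": 0,"rx": 0,"ry": 0,"rz": 0,"gripper": 1}
  ]
}}

```text
time_s: 10.45
ee_pos: [600.2, 87.0, 68.5]
ee_rot: [179.8, 0.3, -19.1]
force: [-0.1, -0.1, -0.3]
gripper_width: 0.6
gripper_force: 0.0
```

```bash
python3 -c "from h import *; st();dish()"
```

```text
t 10.45  s 98.3 u 2.3 z 68.5 rot [179.85   0.31 -19.09] F s -0.10 u -0.12 z -0.31 w 0.6 q6 116
top dish px [319.34 231.79] axes [10.4 22.2] s 3.05 u 2.32
```

Call:
{"name": "send_rows", "arguments": {
  "motion": [
    {"tx": -0.005,"ty": 0,"tz": 0.04,"rx": 0,"ry": 0,"rz": 0,"gripper": 1},
    {"tx": 0,"ty": 0,"tz": 0.035,"rx": 0,"ry": 0,"rz": 0,"gripper": 1},
    {"tx": 0,"ty": 0,"tz": 0.018,"rx": 0,"ry": 0,"rz": 0,"gripper": 1},
    {"tx": 0,"ty": 0,"tz": 0,"rx": 0,"ry": 0,"rz": 0,"gripper": 1},
    {"tx": 0,"ty": 0.004,"tz": 0,"rx": 0,"ry": 0,"rz": 0,"gripper": 1},
    {"tx": 0,"ty": 0.004,"tz": 0,"rx": 0,"ry": 0,"rz": 0,"gripper": 1},
    {"tx": 0,"ty": 0.004,"tz": 0,"rx": 0,"ry": 0,"rz": 0,"gripper": 1},
    {"tx": 0,"ty": 0.004,"tz": 0,"rx": 0,"ry": 0,"rz": 0,"gripper": 1},
    {"tx": 0,"ty": 0.004,"tz": 0,"rx": 0,"ry": 0,"rz": 0,"gripper": 1},
    {"tx": 0,"ty": 0.004,"tz": 0,"rx": 0,"ry": 0,"rz": 0,"gripper": 1},
    {"tx": 0,"ty": 0.004,"tz": 0,"rx": 0,"ry": 0,"rz": 0,"gripper": 1}
  ]
}}

```text
time_s: 11.88
ee_pos: [595.5, 75.0, 24.5]
ee_rot: [-180.0, -0.0, -19.1]
force: [0.8, 1.9, 0.0]
gripper_width: 0.3
gripper_force: 0.7
```

```bash
python3 -c "from h import *; st()"
```

```text
t 11.88  s 85.4 u 1.7 z 24.5 rot [-1.7996e+02 -2.0000e-02 -1.9090e+01] F s 2.01 u 0.12 z 0.05 w 0.3 q6 115
```

Call:
{"name": "send_rows", "arguments": {
  "motion": [
    {"tx": 0,"ty": 0.005,"tz": 0,"rx": 0,"ry": 0,"rz": 0,"gripper": 1},
    {"tx": 0,"ty": 0.005,"tz": 0,"rx": 0,"ry": 0,"rz": 0,"gripper": 1},
    {"tx": 0,"ty": 0.005,"tz": 0,"rx": 0,"ry": 0,"rz": 0,"gripper": 1},
    {"tx": 0,"ty": 0.005,"tz": 0,"rx": 0,"ry": 0,"rz": 0,"gripper": 1},
    {"tx": 0,"ty": 0.005,"tz": 0,"rx": 0,"ry": 0,"rz": 0,"gripper": 1},
    {"tx": 0,"ty": 0.005,"tz": 0,"rx": 0,"ry": 0,"rz": 0,"gripper": 1},
    {"tx": 0,"ty": 0.004,"tz": 0,"rx": 0,"ry": 0,"rz": 0,"gripper": 1},
    {"tx": 0,"ty": 0.002,"tz": 0,"rx": 0,"ry": 0,"rz": 0,"gripper": 1},
    {"tx": 0,"ty": 0,"tz": 0,"rx": 0,"ry": 0,"rz": 0,"gripper": 1}
  ]
}}

```text
time_s: 13.0
ee_pos: [589.3, 57.7, 24.4]
ee_rot: [180.0, 0.0, -19.1]
force: [0.8, -0.4, -0.3]
gripper_width: 0.5
gripper_force: 0.3
```

```bash
python3 -c "from h import *; st();dish('scene'); g=grab('scene'); save(g,'scene2.png',(250,180,400,292),5)"
```

```text
t 13.00  s 66.9 u 1.5 z 24.4 rot [179.98   0.   -19.07] F s -0.07 u 0.92 z -0.34 w 0.5 q6 114Traceback (most recent call last):
  File "<string>", line 1, in <module>
    from h import *; st();dish('scene'); g=grab('scene'); save(g,'scene2.png',(250,180,400,292),5)
                          ~~~~^^^^^^^^^
  File "h.py", line 30, in dish
    best=max((i for i in range(1,k) if np.hypot(*(c[i]-p))<50),key=lambda i:stt[i,4])
ValueError: max() iterable argument is empty
```

Call:
{"name": "send_rows", "arguments": {
  "motion": [
    {"tx": 0,"ty": -0.01,"tz": 0,"rx": 0,"ry": 0,"rz": 0,"gripper": 1},
    {"tx": 0,"ty": -0.01,"tz": -0.04,"rx": 0,"ry": 0,"rz": 0,"gripper": 1},
    {"tx": 0,"ty": 0,"tz": -0.08,"rx": 0,"ry": 0,"rz": 0,"gripper": 1},
    {"tx": -0.1,"ty": 0,"tz": 0,"rx": 0,"ry": 0,"rz": 0,"gripper": 1},
    {"tx": -0.12,"ty": 0,"tz": 0,"rx": 0,"ry": 0,"rz": 0,"gripper": 1},
    {"tx": -0.12,"ty": 0,"tz": 0,"rx": 0,"ry": 0,"rz": 0,"gripper": 1}
  ]
}}

```text
time_s: 13.8
ee_pos: [430.4, 123.3, 84.4]
ee_rot: [180.0, -0.0, -19.1]
force: [-0.6, 0.8, 0.3]
gripper_width: 0.3
gripper_force: 0.0
```

```bash
python3 -c "from h import *; st(); dish(); g=grab('top'); save(g,'top3.png',(265,180,385,270),6); dish('scene')"
```

```text
t 13.80  s 77.1 u -170.2 z 84.4 rot [ 1.80e+02 -1.00e-02 -1.91e+01] F s 0.52 u -0.84 z 0.34 w 0.3 q6 124
top dish px [317.21 232.4 ] axes [31.4 32.3] s 7.21 u -0.74
scene dish px [315.77 232.52] axes [23.9 29.8] s 6.50 u 2.21
```

View pics/top3.png

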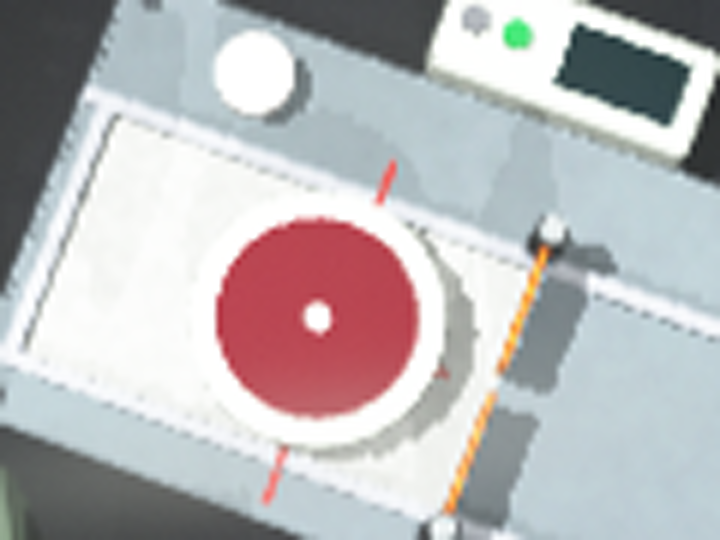

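The gate is shut, the dot is at (317,317) and the ticks run from (390,170) to (270,495), so the dish is about 7 mm beyond the mark. I refine the mark once from the first pictures in both cameras, each to be compared with its own dish reading.

Run:
```python
from h import *
for n,w in(('top',(290,190,350,275)),('scene',(275,200,350,275))):
    g=grab(n); im=cv2.imread(f'pics/{n}0.png')[:,:,::-1].astype(int)
    r=(im[:,:,0]-im[:,:,1]>35)&(im[:,:,0]-im[:,:,2]>35)&(abs(im[:,:,1]-im[:,:,2])<40)&(im[:,:,0]>150)
    v,u=np.nonzero(r);k=(u>w[0])&(u<w[2])&(v>w[1])&(v<w[3]);u=u[k];v=v[k]
    W=(im[v,u,0]-im[v,u,1]).astype(float)
    P=np.array([at(g,a,b,10)[:2] for a,b in zip(u,v)])-M; S=P@A;U=P@N
    c1=(abs(S)<7)&(abs(U)>6)&(abs(U)<65);c2=(abs(U)<6)&(abs(S)>7)&(abs(S)<45)
    f1=np.polyfit(U[c1],S[c1],1,w=W[c1]**.5);f2=np.polyfit(S[c2],U[c2],1,w=W[c2]**.5)
    print(n,c1.sum(),c2.sum(),'cross line s=',f1,'centre line u=',f2)
```

```text
top 75 47 cross line s= [-0.00476451  1.268854  ] centre line u= [ 0.00498969 -0.89621855]Traceback (most recent call last):
  File "<stdin>", line 9, in <module>
    raise TypeError("expected non-empty vector for x")
TypeError: expected non-empty vector for x
```

Run:
```python
from h import *
g=grab('scene'); im=cv2.imread('pics/scene0.png')[:,:,::-1].astype(int)
D=(im[:,:,0]-im[:,:,1])
v,u=np.nonzero((D>15)&(im[:,:,0]-im[:,:,2]<D*1.6+5));P=np.array([at(g,a,b,10)[:2] for a,b in zip(u,v)])-M;S=P@A;U=P@N
W=D[v,u]
for lo in(0,):
    c1=(abs(S)<9)&(abs(U)>9)&(abs(U)<60);c2=(abs(U-1.5)<8)&(abs(S)>9)&(abs(S)<35)
    print(c1.sum(),c2.sum())
    print('s=',np.polyfit(U[c1],S[c1],1,w=W[c1]**.5),'u=',np.polyfit(S[c2],U[c2],1,w=W[c2]**.5))
```

```text
81 40
s= [-0.00448799  0.36222307] u= [-0.0052914   1.33008213]
```

The two cameras agree that the dish is 6.0 mm past the mark (top 5.94, scene 6.14). I go back and push slowly to tool s = 60.8.

Call:
{"name": "send_rows", "arguments": {
  "motion": [
    {"tx": 0.12,"ty": 0,"tz": 0,"rx": 0,"ry": 0,"rz": 0,"gripper": 1},
    {"tx": 0.12,"ty": 0,"tz": 0,"rx": 0,"ry": 0,"rz": 0,"gripper": 1},
    {"tx": 0.1,"ty": 0,"tz": 0,"rx": 0,"ry": 0,"rz": 0,"gripper": 1},
    {"tx": 0,"ty": 0,"tz": 0.05,"rx": 0,"ry": 0,"rz": 0,"gripper": 1},
    {"tx": 0,"ty": 0,"tz": 0.045,"rx": 0,"ry": 0,"rz": 0,"gripper": 1},
    {"tx": 0,"ty": 0,"tz": 0.025,"rx": 0,"ry": 0,"rz": 0,"gripper": 1},
    {"tx": 0,"ty": 0,"tz": 0,"rx": 0,"ry": 0,"rz": 0,"gripper": 1},
    {"tx": 0,"ty": 0.01,"tz": 0,"rx": 0,"ry": 0,"rz": 0,"gripper": 1},
    {"tx": 0,"ty": 0.006,"tz": 0,"rx": 0,"ry": 0,"rz": 0,"gripper": 1}
  ]
}}

```text
time_s: 15.22
ee_pos: [590.6, 59.5, 25.4]
ee_rot: [-180.0, -0.1, -19.1]
force: [-0.2, 0.1, 0.1]
gripper_width: 0.5
gripper_force: 0.0
```

```bash
python3 -c "from h import *; st()"
```

```text
t 15.22  s 69.1 u 2.2 z 25.4 rot [-1.7997e+02 -1.0000e-01 -1.9080e+01] F s 0.07 u -0.23 z 0.14 w 0.5 q6 114
```

Call:
{"name": "send_rows", "arguments": {
  "motion": [
    {"tx": 0,"ty": 0.004,"tz": 0,"rx": 0,"ry": 0,"rz": 0,"gripper": 1},
    {"tx": 0,"ty": 0.004,"tz": 0,"rx": 0,"ry": 0,"rz": 0,"gripper": 1},
    {"tx": 0,"ty": 0.004,"tz": 0,"rx": 0,"ry": 0,"rz": 0,"gripper": 1},
    {"tx": 0,"ty": 0.003,"tz": 0,"rx": 0,"ry": 0,"rz": 0,"gripper": 1},
    {"tx": 0,"ty": 0,"tz": 0,"rx": 0,"ry": 0,"rz": 0,"gripper": 1},
    {"tx": 0,"ty": 0,"tz": 0,"rx": 0,"ry": 0,"rz": 0,"gripper": 1}
  ]
}}

```text
time_s: 15.98
ee_pos: [587.6, 52.6, 24.3]
ee_rot: [180.0, 0.0, -19.1]
force: [-0.0, 0.9, 0.8]
gripper_width: 0.5
gripper_force: 0.5
```

```bash
python3 -c "from h import *; st()"
```

```text
t 15.97  s 61.6 u 1.5 z 24.3 rot [ 1.7998e+02  1.0000e-02 -1.9070e+01] F s 0.85 u -0.33 z 0.77 w 0.5 q6 113
```

0.8 mm to go; then back off, lift and look.

Call:
{"name": "send_rows", "arguments": {
  "motion": [
    {"tx": 0,"ty": 0.002,"tz": 0,"rx": 0,"ry": 0,"rz": 0,"gripper": 1},
    {"tx": 0,"ty": 0,"tz": 0,"rx": 0,"ry": 0,"rz": 0,"gripper": 1},
    {"tx": 0,"ty": -0.01,"tz": 0,"rx": 0,"ry": 0,"rz": 0,"gripper": 1},
    {"tx": 0,"ty": -0.01,"tz": -0.04,"rx": 0,"ry": 0,"rz": 0,"gripper": 1},
    {"tx": 0,"ty": 0,"tz": -0.09,"rx": 0,"ry": 0,"rz": 0,"gripper": 1},
    {"tx": -0.1,"ty": 0,"tz": 0,"rx": 0,"ry": 0,"rz": 0,"gripper": 1},
    {"tx": -0.12,"ty": 0,"tz": 0,"rx": 0,"ry": 0,"rz": 0,"gripper": 1},
    {"tx": -0.12,"ty": 0,"tz": 0,"rx": 0,"ry": 0,"rz": 0,"gripper": 1},
    {"tx": 0,"ty": 0,"tz": 0,"rx": 0,"ry": 0,"rz": 0,"gripper": 1}
  ]
}}

```text
time_s: 17.1
ee_pos: [424.8, 116.9, 89.0]
ee_rot: [179.8, 0.2, -18.9]
force: [0.4, 0.8, 0.3]
gripper_width: 0.4
gripper_force: 0.0
```

```bash
python3 -c "from h import *; st(); dish(); g=grab('top'); save(g,'top4.png',(265,180,385,270),6); dish('scene')"
```

```text
t 17.10  s 69.2 u -173.3 z 89.0 rot [179.84   0.23 -18.91] F s 0.84 u 0.09 z 0.33 w 0.4 q6 123
top dish px [319.9  233.41] axes [31.4 32.4] s 0.52 u -0.79
scene dish px [313.6  231.39] axes [23.7 29.6] s 0.42 u 2.12
```

View pics/top4.png

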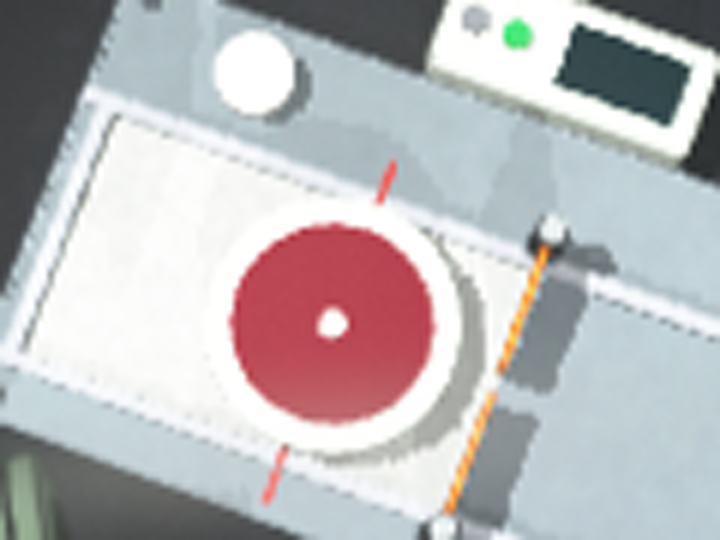

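The dot is at (332,322), midway on the line through the ticks (390,170) to (270,495). The offset is -0.7 mm in the top camera and +0.1 mm in the scene camera. The gate is shut and the arm is clear.

```bash
python3 -c "from workcell import env; print(env.job_done())"
```

```text
the job is handed in; nothing more can be done
None
```

The dish is through the gate and centred on the red cross to within about 1 mm by both cameras, both leaves are shut, and the job was handed in at about 17 s with the arm clear.

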